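Unlock the stone safe and open its shutter

ROBOT

A 7-joint arm with a two-finger parallel gripper is mounted at the origin on the work surface. World frame = base frame: x ahead of the robot, y to its left, z up, the work surface at z = 0. Lengths are in m, angles in rad, forces in N, time in s.
With the tool pointing down it reaches from about 0.35 to 0.9 m from the base axis. Payload 8.1 kg.
Tool frame: the origin (TCP) lies on the centre line of the jaws, within the pads' length; the fingertips stand 19 mm ahead of it and the grasp point (between the pads) is the TCP (arm.tip_reach is the distance from the TCP to the fingertips, in m); z points along the fingers, y is the line along which they close (so a half turn about z gives the same grasp; the last joint's range is limited). The gripper opens to 92 mm and grips with 3 to 60 N. Pads are 19 mm wide; open, the fingers measure 130 mm over their backs; the gripper's body (75 mm by 190 mm) begins 47 mm behind the grasp point.
Start: joints at [-1.354, 0.434, 0.025, 1.573, -0.012, 1.134, -0.075], TCP at [0.197, 0.593, 0.246] pointing down, gripper open.
Joint ranges: [-2.62, 2.62], [-0.44, 2.09], [-1.27, 1.32], [0.08, 2.57], [-1.32, 4.46], [0.12, 2], [-2.74, 2.74]. Speed limits (rad/s): [2.22, 2.22, 3.01, 3.01, 3.14, 3.14, 3.14].

INTERFACE

Orientations are given as a rotation vector (axis times angle).
In Python, from cell import arm gives the robot as it stands.
- The arm moves only by the tool arm_command, never from a script. Its argument "targets" is a list that holds one entry, the list of rows, each a list of 6 numbers: the shift along the tool's x, y, z in m, then the turn, a rotation vector about the tool's x, y, z in rad. A call has 1 to 10 rows; each row shifts and turns the commanded pose from where the row before left it, along the tool's axes as they then stand; what a row does not reach is not made up. A row lasts 1/8 s, in which the tool goes at most 62.5 mm and 10.7 degrees, less where a joint would pass 70% of its speed; a pose out of reach is approached as far as the arm can. A call with a gripper value outside its range is refused whole. "jaw" is the finger opening in m, from 0 to 0.0918, set as the call begins (left out, the last holds). The fingers move at their own pace and stop on an object; "newtons" is the grip in N (left out, the last holds). Time passes only in rows, so rows that do not move let the fingers close. It gives the time, the measured TCP pose, the force, the opening and the grip force at its end, in the units of the state.
- arm.observe(): the state, without advancing time (a new reading comes with each control period).
- arm.get_image(name): name is "scene" or "top" or "wrist"; returns a dict with "pixels" (384x512x3 uint8, red, green, blue), "z_map" (384x512 float32, m along the optical axis (not along the pixel's ray), 0 where there is no reading), "fx", "fy", "cx", "cy" (pixels), "xyz" and "rotation" of the camera in the world; the wrist camera has in their place "T_tool_cam" (4x4, takes a point from camera to tool coordinates, whose origin is the TCP and whose axes are the flange's). Camera axes: x right, y down, z forward; pixel columns grow to the right and rows downward; lengths in m; the calibration is good to about 2 mm. The wrist camera is an equidistant fisheye: a pixel r from the principal point sees the ray r / f radians off the axis. A picture is of the moment at which its call begins: read the wrist's pose just before it.
- arm.sign_off(): hands the job in; it is judged then, once.
The state is a dict: "clock": time; "joints": joint angles; "dq": joint speeds; "joint_efforts": joint torques, N m; "position": TCP position; "ee_rot": TCP orientation; "force": force on the tool from outside, world axes, zero at the start; "ft_torque": the same for the moment, N m; "width": opening from 0.0 (shut) to 1.0 (fully open); "gripper_force": force on a finger pad.
Only numpy, scipy, OpenCV 4.12 (cv2) and the standard library are available. Lean on these libraries where they do the work, as an engineer would, in place of code of your own. Each camera call takes 0.05 s, during which the arm holds its last target. There are 200 camera calls.

TASK

Unlock the jeweller's sloped-front stone safe: take the key that stands in its lock, press it and turn it back and forth to find the position where it drops fully home, then turn it clockwise, about to a right angle from upright, to draw the bolt. Then slide the shutter fully open by its pull, leaving the key home and turned in the lock, and let go. Do not knock over or shift the jars, tools and other things around it.

Things in the scene. Friction and masses are not known exactly. Their poses are not given: they have to be found in the camera images.
- key_push (a joint): how far the key is pushed in along the lock's axis, m: 0 = as found, 0.0075 = fully home. It slides with about 2 N of friction, stays where it is left (no spring) and cannot leave the lock. It goes in only at the hidden position; elsewhere its blade meets a solid steel face after 0.2 mm.
- key_turn (a joint): key's angle about the lock's axis, rad, clockwise positive; 0 = bow's plane runs up the slope; found at 0.6..0.8; stops at -0.9, 1.65. Hidden home position: somewhere in -0.45..0.45, goes in within 0.09 of it. Not home it turns freely (0.02 N m). Home it drives the lock (0.12 N m, 0.1 rad play): clockwise draws the bolt, clear of the shutter at 1.0; turn to about 1.25; lock ends at 1.5
- key_bow (a point): centre of the key's bow: a black rounded plate 28 mm wide (point x), 9 mm thick (point y, pinch across it), 26 mm tall (point z), on a 9 mm steel shank; turns with the key. Site z is the lock's axis, out of the face, 35 degrees from vertical, leaning to the low front of the safe. It is 35 mm out from the face as found, 27.5 mm with the key home; the bow's underside is 13 mm nearer the face.
- lock_mouth (a point): where the lock's axis leaves the sloped face (a round steel plate 38 mm across, 6.5 mm high); fixed to the safe. Axes: x up the slope, y across the face towards the shutter (its opening way), z straight out of the face. Face 160 mm (x) by 350 mm (y), its centre 125 mm in y from here, 86 mm above the table; safe 200 mm deep, 40 mm high in front, flat top at the back 132 mm high.
- shutter (a joint): how far the shutter has slid open, m: 0 = shut, 0.10 = fully open against its stop; slides along lock_mouth's y with about 2 N of friction and stays where it is left. While the bolt is out it moves less than 2 mm.
- shutter_pull (a point): grip point of the shutter's pull, a plain aluminium rib 12 mm thick (point y = sliding direction, pinch across it), 36 mm long up the slope (point x); point z points out of the face. 29 mm out from the face; rib's top 10 mm farther out, shutter leaf 24 mm below the point. Shut, it is 90 mm in y from the lock's axis. Rails 8 mm high lie 56 mm up and down the slope from it.
- jar_a_mid (a point): centre of a glass jar with a steel lid, 44 mm across, 60 mm high, on the safe's flat top, shutter side. Bystander.
- jar_b_mid (a point): centre of a second such jar, on the safe's flat top, lock side. Bystander.
- bench_block_mid (a point): centre of a steel block, 100 x 100 x 30 mm, lying by the safe. Bystander.
- hammer_grip (a point): handle of a 220 mm hammer lying in front of the safe. Bystander.
- graver_grip (a point): handle of a 160 mm graver lying in front of the safe. Bystander.
- bangle_mid (a point): centre of a brass bangle, 54 mm across, 10 mm high, lying on the flat top of the safe between the jars. Bystander.
- dish_mid (a point): centre of a copper dish, 90 mm across, 30 mm high, beside the safe. Bystander.

How it is judged:
On the way, in this order (a step that is already met when the one before it is completed fails the run):
1. the key is pushed home at the hidden position (more than 6 mm in) before it is turned far (value of joint key_push above 0.006 m and value of joint key_turn below 0.8 rad), for 0.1 s.
2. the key, still home, is turned clockwise to unlock (past 1.05 rad) (value of joint key_push above 0.005 m and value of joint key_turn above 1.05 rad), for 0.1 s.
3. the shutter is slid open (more than 90 mm) (value of joint shutter above 0.09 m), for 0.1 s.
At the end, for the whole second after the job is handed in: The shutter rests open by more than 90 of its 100 mm; the key is still home (more than 5 mm in) and turned clockwise past 1.0 rad (value of joint shutter above 0.09 m and value of joint key_push above 0.005 m and value of joint key_turn above 1 rad and velocity of joint shutter between -0.01 and 0.01 m/s); the robot touches nothing.
It fails at once if a jar on the safe is knocked over (tilted more than 0.5 rad) (angle between any of jar_a_mid, jar_b_mid's own z axis and vertical above 0.5 rad).
It fails at once if a bystander is shifted by more than 40 mm (distance of any of jar_a_mid, jar_b_mid, bench_block_mid, hammer_grip, graver_grip, bangle_mid, dish_mid from where it was at the start of the episode above 0.04 m).
It also fails if it takes over 51 s, if anything falls off the work surface, if the arm or the gripper's body presses on something with over 40 N, if the wrist force passes 120 N, or if a joint passes its speed limit or range.

## Working session

There is one attempt and no reset: what is moved stays moved. The work goes in short steps, Python scripts to look and compute and a tool call to move; the robot and the scene stay as the last step left them, time stands still between calls to the robot, and variables do not carry over. Pictures are saved under pics/ and viewed, at most 10 in all, crops included, and the job is handed in when it is done.

Besides the shell and the picture viewer there is one more tool, called after ">>>" by a JSON object that holds its "name" and its "arguments", one argument or row to a line. arm_command: Moves the arm, as the interface text tells. Its arguments: {"type":"object","properties":{"targets":{"type":"array","items":{"type":"array","items":{"type":"array","items":{"type":"number"}}}},"jaw":{"type":"number"},"newtons":{"type":"number"}},"required":["targets"]}

```bash
mkdir -p pics; ls
python3 - <<'E'
from cell import arm
import cv2,numpy as np
s=arm.observe();print({k:np.round(v,3) for k,v in s.items()})
ims={n:arm.get_image(n) for n in("scene","top")}
np.save("ims0.npy",ims,allow_pickle=True)
for n,i in ims.items():
    print(n,i["fx"],i["fy"],i["cx"],i["cy"],i["xyz"],np.round(i["rotation"],3).tolist(),i["z_map"].min(),i["z_map"].max())
    cv2.imwrite(f"pics/{n}0.png",cv2.resize(i["pixels"][:,:,::-1],(800,600)))
E
```

```text
pics
{'clock': np.float64(0.0), 'joints': array([-1.354,  0.435,  0.025,  1.574, -0.012,  1.134, -0.075]), 'dq': array([-0.   ,  0.   , -0.002, -0.   , -0.001, -0.001,  0.   ]), 'joint_efforts': array([-1.0000e-03, -6.6783e+01,  9.8500e-01, -3.1448e+01, -6.1000e-02,
        4.2000e-02,  0.0000e+00]), 'position': array([0.196, 0.593, 0.245]), 'ee_rot': array([-5.000e-01, -3.101e+00,  2.000e-03]), 'force': array([-0.078, -0.576,  0.651]), 'ft_torque': array([-0.017, -0.033,  0.006]), 'gripper_force': np.float64(0.0), 'width': np.float64(0.999)}
scene 383.1441247149022 383.1441247149022 252.47604604714678 193.09225448314814 [ 0.93298945 -0.28758369  0.78965987] [-2.336, -1.036, 0.327] 0.0 2.8871753
top 349.1085245537791 349.1085245537791 259.7123102195054 188.22872593315594 [0.49747579 0.04034614 0.90855233] [-2.148, 2.164, -0.094] 0.0 1.8071483
```

View pics/top0.png

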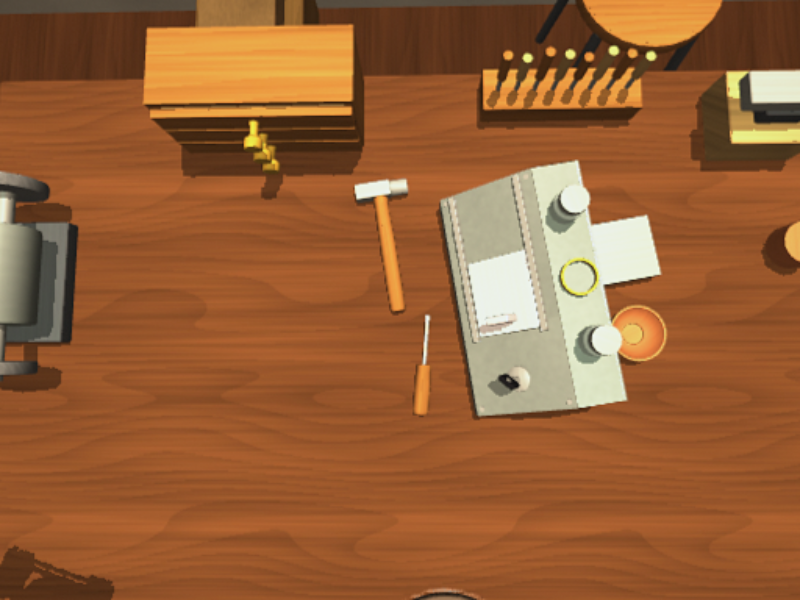

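View pics/scene0.png

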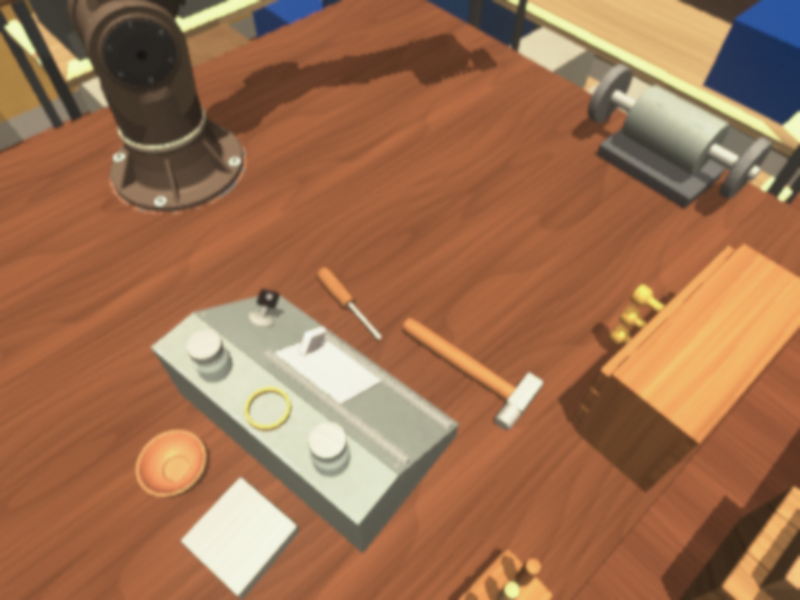

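The top view shows the safe with its slope facing world +y: key bow at about (512,381), lock plate at (518,379), pull at (497,322), and the shutter opening upward in the image. The scene view shows the key at (268,298) and the pull at (313,340).

```bash
cat > h.py <<'E'
import numpy as np,cv2
from scipy.spatial.transform import Rotation as R
def cloud(i):
    z=i["z_map"];v,u=np.mgrid[:z.shape[0],:z.shape[1]]
    p=np.stack([(u-i["cx"])/i["fx"]*z,(v-i["cy"])/i["fy"]*z,z],-1)
    r=np.array(i["rotation"]);M=R.from_rotvec(r).as_matrix() if r.shape==(3,) else r
    return p@M.T+i["xyz"]
E
python3 - <<'E'
from h import *
ims=np.load("ims0.npy",allow_pickle=True).item()
S=.64
for n,poly in(("top",[(455,240),(465,330),(485,400),(560,395),(540,340),(505,345),(485,345)]),("scene",None)):
    i=ims[n];P=cloud(i);px=i["pixels"].astype(int)
    if n=="top":
        # face plane: ransac-ish from bare face
        m=np.zeros(P.shape[:2],np.uint8);cv2.fillPoly(m,[np.int32(np.array([(478,350),(545,342),(572,400),(485,405)])*S)],1)
        cv2.circle(m,(int(514*S),int(380*S)),22,0,-1)
        q=P[m>0];q=q[q[:,2]>.03]
        for _ in range(5):
            c=q.mean(0);nrm=np.linalg.svd(q-c)[2][2];nrm*=np.sign(nrm[2]);d=(q-c)@nrm;q=q[abs(d)<max(.002,2*d.std())]
        print("face n",nrm,"tilt",np.degrees(np.arccos(nrm[2])),"c",c,d.std(),len(q))
        N,C=nrm,c
    # above plane heights
    h=(P-C)@N
    X=np.array([0,0,1])-N*N[2];X/=np.linalg.norm(X);Y=np.cross(N,X)
    dark=(px.max(-1)<70)&(h>.015)&(h<.06)
    loc=np.stack([(P-C)@X,(P-C)@Y,h],-1)
    dark&=(abs(loc[...,0])<.1)&(abs(loc[...,1])<.12)
    print(n,"bow",dark.sum(),P[dark].mean(0),loc[dark].mean(0),loc[dark].min(0),loc[dark].max(0))
    pl=(h>.025)&(h<.05)&~dark&(abs(loc[...,0])<.07)&(loc[...,1]>.05)&(loc[...,1]<.16)
    print("pull",pl.sum(),P[pl].mean(0),loc[pl].mean(0),np.percentile(loc[pl],[5,95],axis=0))
    plt=(h>.004)&(h<.012)&(abs(loc[...,0])<.06)&(abs(loc[...,1])<.04)
    print("plate",plt.sum(),loc[plt].mean(0),np.percentile(loc[plt],[3,97],axis=0))
    # flat top
    ft=(abs(P[...,2]-.132)<.004)&(np.linalg.norm(P[...,:2]-C[:2],axis=-1)<.5)
    fp=P[ft][:,:2].astype(np.float32);print("top z",np.median(P[ft][:,2]),cv2.minAreaRect(fp))
    print("X",X,"Y",Y)
E
```

```text
face n [-0.08684201  0.56552509  0.82014623] tilt 34.90056534808884 c [ 0.47178127 -0.13462026  0.10553937] 0.0009829409474706526 509
top bow 86 [ 0.46788584 -0.1074458   0.13454467] [-0.00591823  0.00027426  0.03949471] [-0.04181638 -0.0185537   0.02647015] [0.09683313 0.04573538 0.04978665]
pull 87 [ 0.54514065 -0.07632341  0.11874651] [-0.03056953  0.08135779  0.03742944] [[-0.04821348  0.07598953  0.03071066]
 [-0.01591823  0.08684224  0.04047018]]
plate 104 [-0.0289448  -0.00601818  0.00601541] [[-0.04321086 -0.02354619  0.00407802]
 [-0.01811009  0.00667931  0.00973583]]
top z 0.13189247600231307 ((0.7479797005653381, -0.07753968238830566), (0.5847234725952148, 0.5320055484771729), 63.88565444946289)
X [ 0.12448248 -0.81064416  0.57215397] Y [ 9.88414174e-01  1.51780832e-01 -1.38777878e-17]
scene bow 57 [ 0.46036252 -0.0923987   0.11797572] [-0.02853259 -0.00487804  0.03506861] [-0.03747705 -0.01301747  0.02574244] [-0.02014252  0.00399576  0.04542856]
pull 104 [ 0.54964623 -0.08066344  0.11818221] [-0.02681331  0.08515244  0.03412097] [[-0.04559592  0.07891101  0.02706459]
 [-0.0135858   0.08888679  0.03855247]]
plate 61 [-0.02883781 -0.005658    0.00570145] [[-0.04222027 -0.01941014  0.00416347]
 [-0.01744885  0.00536908  0.01082739]]
top z 0.13216454261120059 ((0.4648011028766632, -0.07358062267303467), (0.937706470489502, 0.3475188910961151), 4.882673263549805)
X [ 0.12448248 -0.81064416  0.57215397] Y [ 9.88414174e-01  1.51780832e-01 -1.38777878e-17]
```

```bash
cat >> h.py <<'E'
N=np.array([-.0868,.5655,.8201]);N/=np.linalg.norm(N)
X=np.array([0,0,1])-N*N[2];X/=np.linalg.norm(X);Y=np.cross(N,X)
C=np.array([.4718,-.1346,.1055])
def pt(a,b,h): return C+a*X+b*Y+h*N
def tool(th,flip=0):  # tool z=-N, tool y across the bow plate
    y=np.cos(th)*Y+np.sin(th)*X
    if flip:y=-y
    return np.stack([np.cross(y,-N),y,-N],1)
def pose(s): return np.array(s["position"]),R.from_rotvec(s["ee_rot"]).as_matrix()
def delta(s,p,M):
    p0,M0=pose(s);return M0.T@(p-p0),R.from_matrix(M0.T@M).as_rotvec()
E
python3 - <<'E'
from h import *
from cell import arm
s=arm.observe();p=pt(-.029,-.005,.16);print("goal",p,pt(-.029,-.005,0))
print(pose(s)[1].round(3))
for f in(0,1):
  for th in(0,.7,1.25):print(f,th,*[v.round(3) for v in delta(s,p,tool(th,f))], np.linalg.norm(delta(s,p,tool(th,f))[1]))
E
```

```text
goal [ 0.44936066 -0.02136463  0.22013083] [ 0.46324944 -0.11184967  0.08890751]
[[-0.949  0.314 -0.   ]
 [ 0.314  0.949 -0.001]
 [-0.    -0.001 -1.   ]]
0 0 [-0.433 -0.504  0.026] [ 0.333 -0.545  1.063] 1.2404294183872466
0 0.7 [-0.433 -0.504  0.026] [ 0.137 -0.682  1.736] 1.8706051663894834
0 1.25 [-0.433 -0.504  0.026] [-0.059 -0.766  2.26 ] 2.3869977617753997
1 0 [-0.433 -0.504  0.026] [ 0.618  0.378 -1.969] 2.0984730012412194
1 0.7 [-0.433 -0.504  0.026] [ 0.642  0.129 -1.299] 1.4543329264090825
1 1.25 [-0.433 -0.504  0.026] [ 0.622 -0.048 -0.768] 0.9891361940145259
```

>>> {"name": "arm_command", "arguments": {
  "targets": [
    [[-0.043,-0.05,0,0,0,0],[-0.043,-0.05,0,0,0,0],[-0.043,-0.05,0,0,0,0],[-0.043,-0.05,0,0,0,0],[-0.043,-0.05,0,0,0,0],[-0.043,-0.05,0,0,0,0],[-0.043,-0.05,0,0,0,0],[-0.043,-0.05,0,0,0,0],[-0.043,-0.05,0,0,0,0],[-0.043,-0.05,0,0,0,0]]
  ]
}}

```text
clock: 1.35
position: [0.4346, 0.0135, 0.2458]
ee_rot: [0.5, 3.101, 0.001]
force: [1.3, 1.7, 0.5]
width: 0.999
gripper_force: 0.0
```

>>> {"name": "arm_command", "arguments": {
  "targets": [
    [[0,0,0,0.014,-0.068,0.174],[0,0,0,0.014,-0.068,0.174],[0,0,0,0.014,-0.068,0.174],[0,0,0,0.014,-0.068,0.174],[0,0,0,0.014,-0.068,0.174],[0,0,0,0.014,-0.068,0.174],[0,0,0,0.014,-0.068,0.174],[0,0,0,0.014,-0.068,0.174],[0,0,0,0.014,-0.068,0.174],[0,0,0,0.014,-0.068,0.174]]
  ]
}}

```text
clock: 2.6
position: [0.4337, 0.0153, 0.2454]
ee_rot: [2.212, 1.309, -0.284]
force: [1.3, 0.2, -0.2]
width: 1.001
gripper_force: 0.0
```

Run:
```python
from h import *
from cell import arm
s=arm.observe();print(s["clock"],s["joints"].round(3),s["position"].round(3));print(*[v.round(3) for v in delta(s,pt(-.029,-.005,.16),tool(.7))])
i=arm.get_image("wrist");np.save("w1.npy",(s,i),allow_pickle=True)
print(i["fx"],i["cx"],i["cy"],np.round(i["T_tool_cam"],3).tolist(),i["z_map"].shape)
cv2.imwrite("pics/w1.png",i["pixels"][:,:,::-1])
```

```text
2.6 [-0.928  0.227  0.393  2.08   0.517  1.14  -1.324] [0.434 0.015 0.245]
[-0.008  0.018  0.043] [-0.002 -0.015  0.043]
297.3186396354542 250.900210548373 188.7727563430449 [[0.001, -0.968, -0.249, 0.067], [1.0, 0.001, -0.0, -0.001], [0.001, -0.249, 0.968, -0.14], [0.0, 0.0, 0.0, 1.0]] (384, 512)
```

View pics/w1.png

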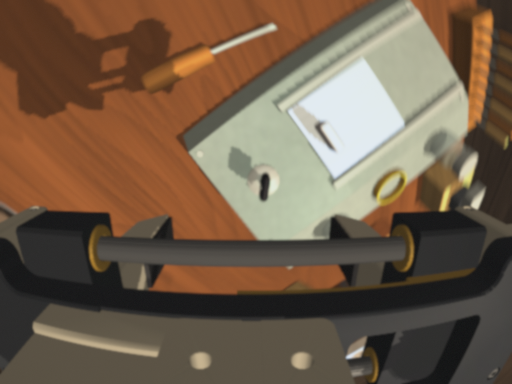

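The wrist view shows the bow as a dark upright bar at about (264,186) on the lock plate (265,180), already nearly square to the jaws, with the pull at (327,135).

```bash
cat >> h.py <<'E'
def wcloud(s,i):
    z=i["z_map"].astype(float);v,u=np.mgrid[:z.shape[0],:z.shape[1]]
    a,b=u-i["cx"],v-i["cy"];r=np.hypot(a,b)+1e-9;t=r/i["fx"]
    k=np.tan(t)/r*z
    p=np.stack([a*k,b*k,z],-1);T=np.array(i["T_tool_cam"])
    p=p@T[:3,:3].T+T[:3,3]
    q,M=pose(s);return p@M.T+q
def loc(P): d=P-C;return np.stack([d@X,d@Y,d@N],-1)
E
python3 - <<'E'
from h import *
s,i=np.load("w1.npy",allow_pickle=True)
P=wcloud(s,i);L=loc(P);px=i["pixels"].astype(int)
roi=np.zeros(px.shape[:2],bool);roi[165:205,250:280]=1
d=roi&(px.max(-1)<75)&(L[...,2]>.022)
q=L[d];print("bow",len(q),q.mean(0),q.min(0),q.max(0))
t=q[q[:,2]>.04];c=cv2.minAreaRect(t[:,:2].astype(np.float32));print("top",len(t),t.mean(0),c)
e=np.linalg.svd(t[:,:2]-t[:,:2].mean(0))[2][0];print("theta",np.arctan2(-e[1]*np.sign(e[0]),abs(e[0])))
f=np.zeros(px.shape[:2],bool);f[130:215,200:330]=1
fl=f&(abs(L[...,2])<.004)&(abs(L[...,0])<.08)&(L[...,1]<.04);print("face h",np.median(L[fl],0))
pl=f&(L[...,2]>.004)&(L[...,2]<.012)&(abs(L[...,0]+.03)<.03)&(abs(L[...,1])<.03)
print("plate",pl.sum(),L[pl].mean(0),np.percentile(L[pl],[2,98],axis=0),cv2.minEnclosingCircle(L[pl][:,:2].astype(np.float32)))
ro=np.zeros(px.shape[:2],bool);ro[110:160,300:350]=1
pu=ro&(L[...,2]>.036)&(L[...,2]<.045);q=L[pu];print("pull top",len(q),q.mean(0),cv2.minAreaRect(q[:,:2].astype(np.float32)))
# bow from colour only
E
```

```text
bow 160 [-0.03585974 -0.00783664  0.04895687] [-0.09792013 -0.01818299  0.04230834] [-0.02432813  0.0238247   0.3435948 ]
top 160 [-0.03585974 -0.00783664  0.04895687] ((-0.059493303298950195, 0.006401384249329567), (0.009987717494368553, 0.08379150182008743), 58.812294006347656)
theta 0.6389245742746684
face h [-3.05818534e-02  2.37801961e-03 -4.01509395e-05]
plate 419 [-0.03615818 -0.00785894  0.00565202] [[-0.04911969 -0.02372918  0.00407172]
 [-0.01823479  0.00694184  0.0076875 ]] ((-0.034430813044309616, -0.008492943830788136), 0.018483800813555717)
pull top 349 [-0.03426366  0.08096762  0.03866151] ((-0.033901702612638474, 0.08148620277643204), (0.011976419948041439, 0.03566398844122887), 89.630859375)
```

```bash
cat >> h.py <<'E'
LX,LY=-.0344,-.0085
E
python3 - <<'E'
from h import *
from cell import arm
s,i=np.load("w1.npy",allow_pickle=True)
L=loc(wcloud(s,i));px=i["pixels"].astype(int)
roi=np.zeros(px.shape[:2],bool);roi[165:205,250:280]=1
q=L[roi&(px.max(-1)<75)];t=q[(q[:,2]>.042)&(q[:,2]<.054)];print(len(t),t.mean(0),cv2.minAreaRect(t[:,:2].astype(np.float32)))
s=arm.observe()
for h in(.1,.04):print(h,*[v.round(4) for v in delta(s,pt(LX,LY,h),tool(.68))])
E
```

```text
159 [-0.03546943 -0.00803577  0.0471038 ] ((-0.034882716834545135, -0.008464070037007332), (0.007198166102170944, 0.026339614763855934), 48.48077392578125)
0.1 [-0.0079  0.0125  0.1029] [-0.0013 -0.0121  0.0162]
0.04 [-0.0087  0.0126  0.1629] [-0.0013 -0.0121  0.0162]
```

>>> {"name": "arm_command", "arguments": {
  "targets": [
    [[-0.0085,0.0125,0,0,-0.012,0.05],[0,0,0.05,0,0,0],[0,0,0.053,0,0,0],[0,0,0,0,0,0]]
  ],
  "jaw": 0.05
}}

```text
clock: 3.15
position: [0.4475, -0.0574, 0.1679]
ee_rot: [2.235, 1.251, -0.286]
force: [-0.0, 0.2, 0.9]
width: 0.616
gripper_force: 0.0
```

Run:
```python
from h import *
from cell import arm
s=arm.observe();print(s["joints"].round(2));print(*[v.round(4) for v in delta(s,pt(LX,LY,.04),tool(.72))])
i=arm.get_image("wrist");L=loc(wcloud(s,i));px=i["pixels"].astype(int)
m=(px.max(-1)<75)&(abs(L[...,0]-LX)<.02)&(abs(L[...,1]-LY)<.02)&(L[...,2]>.04)&(L[...,2]<.056)
t=L[m];print(len(t),t.mean(0),cv2.minAreaRect(t[:,:2].astype(np.float32)))
m=(abs(L[...,0]-LX)<.03)&(abs(L[...,1]-LY)<.03)&(L[...,2]>.004)&(L[...,2]<.01);print(cv2.minEnclosingCircle(L[m][:,:2].astype(np.float32)))
cv2.imwrite("pics/w2.png",i["pixels"][:,:,::-1])
```

```text
[-0.8   0.35  0.45  2.2   0.59  0.87 -1.36]
[0.0059 0.0002 0.0569] [-0.005   0.0001  0.0187]
390 [-0.03520409 -0.0069816   0.04698537] ((-0.034398749470710754, -0.007638402283191681), (0.007415332831442356, 0.02600080519914627), 47.36408615112305)
((-0.03383620083332062, -0.008576152846217155), 0.01878986693918705)
```

View pics/w2.png

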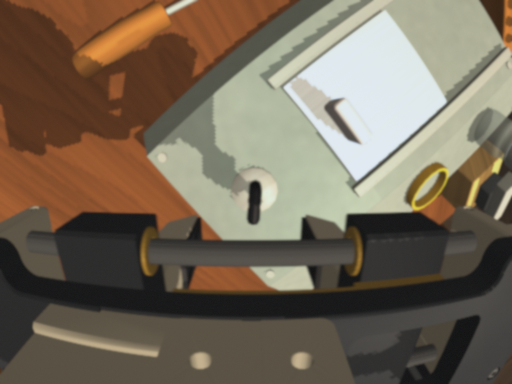

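The wrist view shows the bow at (254,202), midway between the open fingers and parallel to the pads; measurements agree with the earlier ones.

>>> {"name": "arm_command", "arguments": {
  "targets": [
    [[0.006,0,0.0,-0.005,0,0.035],[0,0,0.03,0,0,0],[0,0,0.027,0,0,0],[0,0,0,0,0,0]]
  ]
}}

```text
clock: 3.7
position: [0.4581, -0.0819, 0.1199]
ee_rot: [2.249, 1.212, -0.262]
force: [0.8, -0.4, -0.2]
width: 0.544
gripper_force: 0.0
```

>>> {"name": "arm_command", "arguments": {
  "targets": [
    [[0,0,0,0,0,0],[0,0,0,0,0,0],[0,0,0,0,0,0],[0,0,0,0,0,0],[0,0,0,0,0,0]]
  ],
  "jaw": 0.0,
  "newtons": 30
}}

```text
clock: 4.32
position: [0.4591, -0.0815, 0.1199]
ee_rot: [2.248, 1.212, -0.259]
force: [1.7, 0.7, 2.4]
width: 0.092
gripper_force: 30.0
```

```bash
cat > st.py <<'E'
from h import *
from cell import arm
s=arm.observe();p,M=pose(s)
l=loc(p);th=np.arctan2(M[:,1]@X,M[:,1]@Y)
print("t",s["clock"].round(2),"rel",((l-[LX,LY,0])*1000).round(2),"theta",th.round(3),"tiltz",(M.T@-N).round(3),"F_tool",(M.T@s["force"]).round(1),"Tq",(M.T@s["ft_torque"]).round(2),"w",(s["width"]*91.8).round(1),s["gripper_force"].round(1),"j7",s["joints"][6].round(2))
E
python3 st.py
```

```text
Traceback (most recent call last):
  File "st.py", line 5, in <module>
    print("t",s["clock"].round(2),"rel",((l-[LX,LY,0])*1000).round(2),"theta",th.round(3),"tiltz",(M.T@-N).round(3),"F_tool",(M.T@s["force"]).round(1),"Tq",(M.T@s["ft_torque"]).round(2),"w",(s["width"]*91.8).round(1),s["gripper_force"].round(1),"j7",s["joints"][6].round(2))
              ^^^^^^^^^^^^^^^^
AttributeError: 'float' object has no attribute 'round'
```

```bash
sed -i 's/s\["clock"\].round(2)/s["clock"]/; s/(s\["width"\]\*91.8).round(1),s\["gripper_force"\].round(1)/s["width"]*91.8,s["gripper_force"]/' st.py; python3 st.py
```

```text
t 4.325 rel [-1.99  3.96 42.9 ] theta 0.737 tiltz [-0.006 -0.004  1.   ] F_tool [ 0.4  2.  -2.2] Tq [-0.01  0.53 -0.16] w 8.43929307056801 29.982174932956696 j7 -1.43
```

>>> {"name": "arm_command", "arguments": {
  "targets": [
    [[0,0,0,0,0,-0.1],[0,0,0,0,0,-0.1],[0,0,0.002,0,0,0],[0,0,0,0,0,0]]
  ]
}}

```text
clock: 4.82
position: [0.4585, -0.0826, 0.1176]
ee_rot: [2.131, 1.436, -0.336]
force: [3.2, -1.4, -2.5]
width: 0.097
gripper_force: 30.0
```

```bash
python3 st.py
```

```text
t 4.825 rel [-2.52  3.24 40.52] theta 0.539 tiltz [-0.005 -0.004  1.   ] F_tool [1.4 2.6 3.2] Tq [ 0.    0.75 -0.06] w 8.935336150182335 29.978935718536377 j7 -1.26
```

>>> {"name": "arm_command", "arguments": {
  "targets": [
    [[0,0,0,0,0,0],[0,0,0,0,0,0],[-0.004,0.0,0,0,0,0],[0,0,0,0,0,0],[0,0,0,0,0,0]]
  ],
  "jaw": 0.025
}}

```text
clock: 5.45
position: [0.4566, -0.0857, 0.1197]
ee_rot: [2.129, 1.438, -0.337]
force: [-0.7, 0.4, -0.6]
width: 0.276
gripper_force: 0.0
```

```bash
python3 st.py
python3 - <<'E'
from h import *
from cell import arm
s=arm.observe();i=arm.get_image("wrist");L=loc(wcloud(s,i));px=i["pixels"].astype(int)
m=(px.max(-1)<75)&(abs(L[...,0]-LX)<.02)&(abs(L[...,1]-LY)<.02)&(L[...,2]>.038)&(L[...,2]<.053)
t=L[m];print(len(t),t.mean(0),cv2.minAreaRect(t[:,:2].astype(np.float32)))
cv2.imwrite("pics/w3.png",cv2.resize(i["pixels"][150:300,160:360,::-1],(800,600)))
E
```

```text
t 5.45 rel [ 1.03  0.91 40.62] theta 0.537 tiltz [-0.004 -0.004  1.   ] F_tool [ 0.3 -1.   0.2] Tq [ 0.39  0.5  -0.09] w 25.3641427690214 0.0 j7 -1.26
481 [-0.0409008  -0.00435456  0.04422156] ((-0.03709201514720917, -0.0035045547410845757), (0.027984101325273514, 0.026330264285206795), 2.7275118827819824)
```

View pics/w3.png

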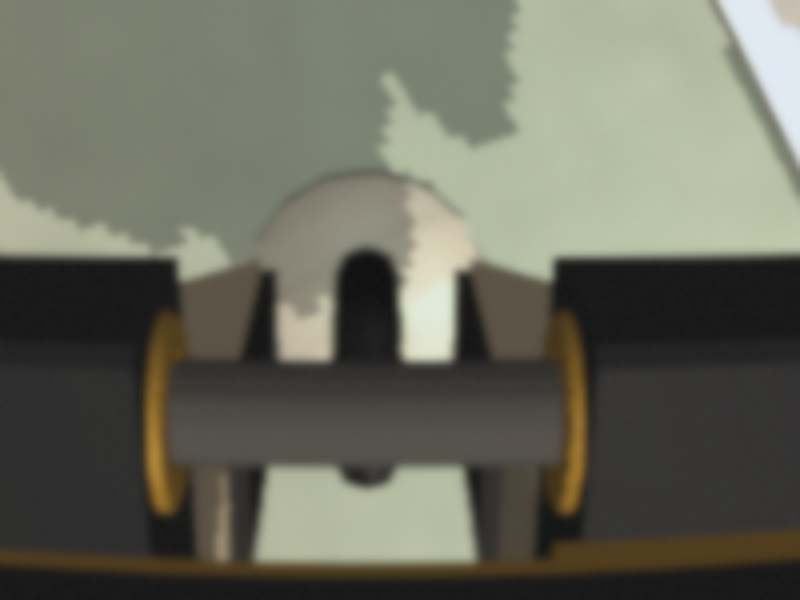

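The crop shows the bow at (368,360), centred and parallel between the fingers. I'll regrip and search.

>>> {"name": "arm_command", "arguments": {
  "targets": [
    [[0,0,0,0,0,0],[0,0,0,0,0,0],[0,0,0,0,0,0],[0,0,0.002,0,0,-0.05],[0,0,0.002,0,0,-0.05],[0,0,0,0,0,0]]
  ],
  "jaw": 0.0,
  "newtons": 45
}}

```text
clock: 6.25
position: [0.4572, -0.088, 0.1164]
ee_rot: [2.062, 1.548, -0.374]
force: [2.0, -1.7, -1.4]
width: 0.098
gripper_force: 45.0
```

```bash
python3 st.py
```

```text
t 6.25 rel [ 1.02  1.15 36.56] theta 0.437 tiltz [-0.004 -0.004  1.   ] F_tool [-0.   1.9  2.3] Tq [-0.04  0.52 -0.05] w 9.02362074199163 44.99803125858307 j7 -1.17
```

>>> {"name": "arm_command", "arguments": {
  "targets": [
    [[0,0,0.002,0,0,0],[0,0,0.0,0,0,0]]
  ]
}}

```text
clock: 6.5
position: [0.4574, -0.0886, 0.1153]
ee_rot: [2.062, 1.547, -0.374]
force: [-4.5, 7.1, 17.0]
width: 0.096
gripper_force: 45.0
```

```bash
python3 st.py
python3 - <<'E'
from h import *
from cell import arm
s=arm.observe();i=arm.get_image("wrist")
cv2.imwrite("pics/w4.png",cv2.resize(i["pixels"][150:300,160:360,::-1],(800,600)))
E
```

```text
t 6.5 rel [ 0.94  1.27 35.35] theta 0.437 tiltz [-0.004 -0.005  1.   ] F_tool [ -4.5  -1.6 -18.4] Tq [ 0.76 -0.54 -0.05] w 8.779244101598799 45.005836486816406 j7 -1.18
```

View pics/w4.png

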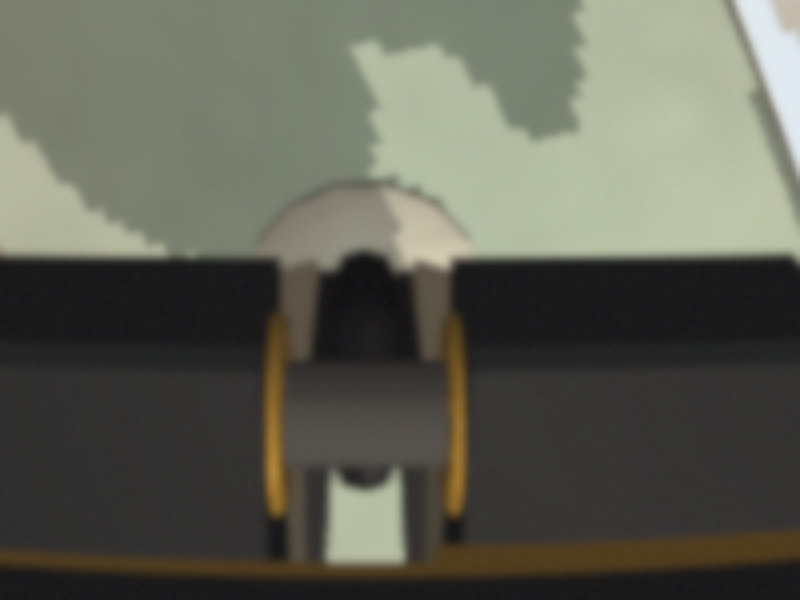

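The crop shows the bow still centred in the closed fingers at (365,310). I'll check its height by depth to see whether it went home.

Run:
```python
from h import *
from cell import arm
s=arm.observe();i=arm.get_image("wrist");L=loc(wcloud(s,i))
for v in range(208,242,3):print(v,(L[v,250:254].mean(0)*1000).round(1),i["pixels"][v,252])
```

```text
208 [-44.2  -2.9   6.2] [145 144 129]
211 [-42.7  -3.6   6.7] [133 132 119]
214 [-45.8  -2.3  21.9] [30 31 29]
217 [-45.9  -2.2  27.3] [18 16 18]
220 [-45.8  -2.3  31.5] [20 20 23]
223 [-45.8  -2.3  35.8] [19 20 20]
226 [-45.2  -2.6  38.1] [23 23 23]
229 [-44.4  -3.   39.8] [28 26 27]
232 [-42.9  -3.7  39.8] [32 31 31]
235 [-41.3  -4.4  39.6] [34 32 32]
238 [-53.6   1.1  73.9] [32 31 31]
241 [-61.9   4.8  96.8] [45 43 42]
```

Bow top is at 39.8 mm, so the key is home (found ~47, home expected 40.5). Now I'll turn it clockwise.

>>> {"name": "arm_command", "arguments": {
  "targets": [
    [[0,0,-0.001,0,0,0],[0,0,0,0,0,0.12],[0,0,0,0,0,0.12],[0,0,0,0,0,0.12],[0,0,0,0,0,0.12],[0,0,0,0,0,0.12],[0,0,0,0,0,0.12],[0,0,0,0,0,0.12],[0,0,0,0,0,0]]
  ]
}}

```text
clock: 7.72
position: [0.4577, -0.0887, 0.1159]
ee_rot: [2.471, 0.563, -0.049]
force: [2.8, -2.7, 3.0]
width: 0.09
gripper_force: 45.0
```

```bash
python3 st.py
```

```text
t 7.725 rel [ 1.38  1.48 35.72] theta 1.277 tiltz [-0.006 -0.001  1.   ] F_tool [ 1.   4.7 -0.7] Tq [-0.63  0.41 -0.18] w 8.302591661139031 45.00144839286804 j7 -1.88
```

>>> {"name": "arm_command", "arguments": {
  "targets": [
    [[0,0,0,0,0,0],[0,0,0,0,0,0],[0,0,0,0,0,0],[0,0,-0.03,0,0,0],[0,0,-0.04,0,0,0],[0,0,-0.04,0,0,0],[0,0,0,0,0,0],[0,0,0,0,0,0]]
  ],
  "jaw": 0.03
}}

```text
clock: 8.72
position: [0.4466, -0.0269, 0.2055]
ee_rot: [2.472, 0.564, -0.05]
force: [0.5, -0.1, -0.2]
width: 0.326
gripper_force: 0.0
```

```bash
python3 st.py
python3 - <<'E'
from h import *
from cell import arm
s=arm.observe();i=arm.get_image("wrist");L=loc(wcloud(s,i));px=i["pixels"].astype(int)
m=(px.max(-1)<75)&(abs(L[...,0]-LX)<.025)&(abs(L[...,1]-LY)<.025)&(L[...,2]>.034)&(L[...,2]<.05)
t=L[m];print(len(t),t.mean(0),cv2.minAreaRect(t[:,:2].astype(np.float32)))
m=(abs(L[...,0]-LX)<.03)&(abs(L[...,1]-LY-.09)<.02)&(L[...,2]>.034)&(L[...,2]<.045)
t=L[m];print(len(t),t.mean(0),cv2.minAreaRect(t[:,:2].astype(np.float32)))
for h in(.09,.033):print(h,*[v.round(4) for v in delta(s,pt(LX+.001,LY+.0915,h),tool(0.))])
cv2.imwrite("pics/w5.png",i["pixels"][:,:,::-1])
E
```

```text
t 8.725 rel [ 1.1400e+00 -8.0000e-02  1.4509e+02] theta 1.276 tiltz [-0.005  0.     1.   ] F_tool [0.4 0.2 0.2] Tq [ 0.61  0.08 -0.08] w 29.91803806675714 0.0 j7 -1.86
233 [-0.03433336 -0.00658765  0.03972346] ((-0.03449724242091179, -0.007279488258063793), (0.006858076434582472, 0.025678791105747223), 17.06789779663086)
609 [-0.03395744  0.08094715  0.03858344] ((-0.03385329246520996, 0.08133889734745026), (0.035502415150403976, 0.012832459062337875), 1.773466944694519)
0.09 [0.0874 0.0265 0.0555] [ 0.0032 -0.0048 -1.2761]
0.033 [0.0871 0.0265 0.1125] [ 0.0032 -0.0048 -1.2761]
```

View pics/w5.png

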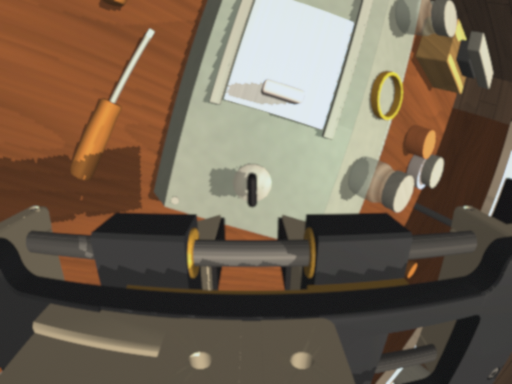

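The wrist view shows the key at (252,190) turned across the slope (measured 1.27 rad, still home) and the pull at (283,92). Moving to the pull.

>>> {"name": "arm_command", "arguments": {
  "targets": [
    [[0,0,0,0,0,-0.16],[0,0,0,0,0,-0.16],[0,0,0,0,0,-0.16],[0,0,0,0,0,-0.16],[0,0,0,0,0,-0.16],[0,0,0,0,0,-0.16],[0,0,0,0,0,-0.16],[0,0,0,0.003,-0.005,-0.156],[0,0.045,0,0,0,0],[0,0.0455,0,0,0,0]]
  ],
  "jaw": 0.045
}}

```text
clock: 10.02
position: [0.5369, -0.0137, 0.205]
ee_rot: [1.709, 1.992, -0.541]
force: [0.4, 0.3, 0.8]
width: 0.487
gripper_force: 0.0
```

>>> {"name": "arm_command", "arguments": {
  "targets": [
    [[0,0,0,0,0,0],[0,0,0,0,0,0]]
  ]
}}

```text
clock: 10.28
position: [0.5353, -0.014, 0.205]
ee_rot: [1.71, 1.991, -0.542]
force: [-1.0, -0.2, 0.5]
width: 0.49
gripper_force: 0.0
```

```bash
python3 st.py
```

```text
t 10.275 rel [  1.48  89.51 144.3 ] theta 0.0 tiltz [0.004 0.001 1.   ] F_tool [-0.4 -1.  -0.4] Tq [ 0.06  0.59 -0.06] w 45.00903284307084 0.0 j7 -0.55
```

Descend 110 mm, check, and close.

>>> {"name": "arm_command", "arguments": {
  "targets": [
    [[0.001,0.001,0.04,0,0,0],[0,0,0.04,0,0,0],[0,0,0.03,0,0,0],[0,0,0,0,0,0],[0,0,0,0,0,0]]
  ]
}}

```text
clock: 10.9
position: [0.5469, -0.0736, 0.1161]
ee_rot: [1.709, 1.992, -0.537]
force: [-0.2, 0.6, -0.3]
width: 0.491
gripper_force: 0.0
```

>>> {"name": "arm_command", "arguments": {
  "targets": [
    [[0,0,0,0,0,0],[0,0,0,0,0,0],[0,0,0,0,0,0],[0,0,0,0,0,0]]
  ],
  "jaw": 0.0,
  "newtons": 25
}}

```text
clock: 11.4
position: [0.547, -0.0741, 0.1156]
ee_rot: [1.709, 1.992, -0.538]
force: [-2.2, 0.9, 3.2]
width: 0.129
gripper_force: 25.0
```

```bash
python3 st.py
```

```text
t 11.4 rel [ 0.47 92.06 36.  ] theta 0.0 tiltz [ 0.003 -0.002  1.   ] F_tool [-0.8 -2.  -3.3] Tq [ 0.26  0.49 -0.1 ] w 11.882474665194463 24.998930990695953 j7 -0.58
```

Gripped (12 mm). Sliding open.

>>> {"name": "arm_command", "arguments": {
  "targets": [
    [[0,0.01,0,0,0,0],[0,0.015,0,0,0,0],[0,0.015,0,0,0,0],[0,0.015,0,0,0,0],[0,0.015,0,0,0,0],[0,0.014,0,0,0,0],[0,0.01,0,0,0,0],[0,0.005,0,0,0,0],[0,0,0,0,0,0],[0,0,0,0,0,0]]
  ]
}}

```text
clock: 12.65
position: [0.6448, -0.0587, 0.1156]
ee_rot: [1.709, 1.992, -0.538]
force: [-4.3, 3.7, 5.3]
width: 0.127
gripper_force: 25.0
```

```bash
python3 st.py
```

```text
t 12.65 rel [1.9000e-01 1.9099e+02 3.6240e+01] theta 0.0 tiltz [ 0.003 -0.002  1.   ] F_tool [ 0.5 -3.7 -6.8] Tq [ 0.81  0.79 -0.09] w 11.6456035501137 25.0010347366333 j7 -0.46
```

Moved 99 mm. Now release and retract, then check.

>>> {"name": "arm_command", "arguments": {
  "targets": [
    [[0,0,0,0,0,0],[0,0,0,0,0,0],[0,0,0,0,0,0],[0,0,-0.02,0,0,0],[0,0,-0.04,0,0,0],[0,0,-0.05,0,0,0],[0,0,-0.04,0,0,0],[0,0,0,0,0,0],[0,0,0,0,0,0],[0,0,0,0,0,0]]
  ],
  "jaw": 0.04
}}

```text
clock: 13.9
position: [0.631, 0.0247, 0.2374]
ee_rot: [1.71, 1.991, -0.541]
force: [-0.0, -0.8, 0.3]
width: 0.435
gripper_force: 0.0
```

```bash
python3 st.py
python3 - <<'E'
from h import *
from cell import arm
s=arm.observe();i=arm.get_image("wrist");L=loc(wcloud(s,i));px=i["pixels"].astype(int)
m=(abs(L[...,0]-LX)<.03)&(abs(L[...,1]-LY-.18)<.03)&(L[...,2]>.034)&(L[...,2]<.045)
t=L[m];print("pull",len(t),cv2.minAreaRect(t[:,:2].astype(np.float32))[0], "open", t.mean(0)[1]-.081)
i=arm.get_image("scene");L=loc(cloud(i));px=i["pixels"].astype(int)
m=(px.max(-1)<75)&(abs(L[...,0]-LX)<.025)&(abs(L[...,1]-LY)<.025)&(L[...,2]>.015)&(L[...,2]<.06)
print("bow",m.sum(),L[m].mean(0),L[m].max(0))
cv2.imwrite("pics/end.png",cv2.resize(i["pixels"][:,:,::-1],(800,600)))
E
```

```text
t 13.9 rel [  0.56 189.99 184.46] theta 0.001 tiltz [0.004 0.    1.   ] F_tool [-0.8 -0.1  0.2] Tq [ 0.07  0.6  -0.09] w 39.94330492646229 0.0 j7 -0.42
pull 418 (-0.03470773249864578, 0.18101422488689423) open 0.10004948154692452
bow 51 [-0.02911101 -0.00421499  0.02658724] [-0.02418125  0.00524804  0.03835802]
```

View pics/end.png

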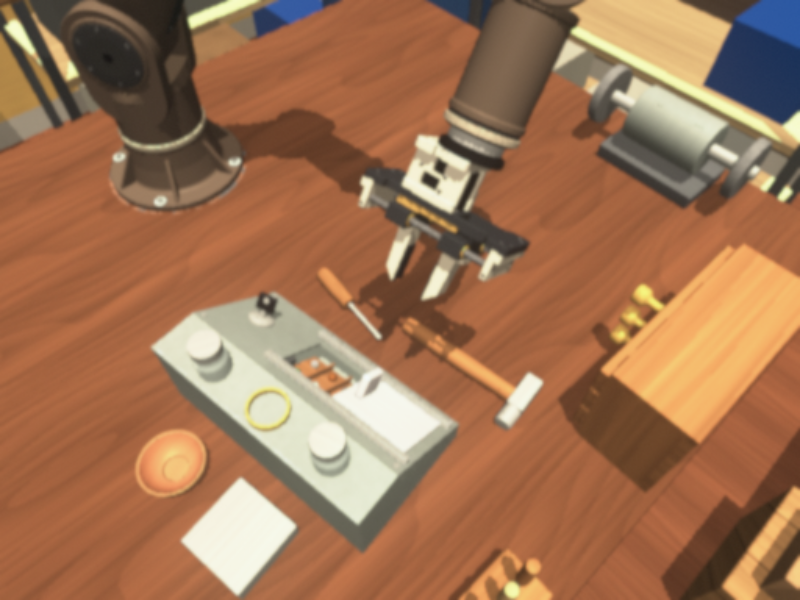

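The scene shows the shutter fully open (pull at (370,380)), the key turned at (267,302), bystanders in place, and the gripper clear.

```bash
python3 -c "
from cell import arm
print(arm.sign_off())"
```

```text
the job is handed in; nothing more can be done
None
```

The job is handed in at about 14 s: the key went home and was turned to about 1.27 rad, the shutter measures 100 mm open, the gripper is clear and the bystanders look unmoved; sign-off returned no verdict.

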